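# Seat a mirror plate on its three-ball kinematic base

### The arm

A 7-joint arm with a two-finger parallel gripper is mounted at the origin on a cart in front of the work surface, level with it; the furniture and walls round the work are solid. World frame = base frame: x ahead of the robot, y to its left, z up, the work surface at z = 0. Lengths are in mm, angles in rad, forces in N, time in s.
With the tool pointing down it reaches from about 400 to 875 mm from the base axis. Payload 4.4 kg.
Tool frame: the origin (TCP) lies midway between the tips of the shut fingers; the grasp point (between the pads) lies 19 mm behind it (ctrl.grip_point_offset is the distance from the TCP to the grasp point, in mm); z points along the fingers, y is the line along which they close (so a half turn about z gives the same grasp; the last joint's range is limited). The gripper opens to 85 mm and grips with 20 to 120 N. Pads are 22 mm wide; open, the fingers measure 114 mm over their backs; the gripper's body (76 mm by 85 mm) begins 54 mm behind the grasp point. The pads swing forward as they close: fully open they stand 13 mm farther back than shut.
Start: joints at [-1.308, 0.628, 0.038, 1.517, -0.027, 0.996, -0.02], TCP at [209.866, 615.202, 231.313] pointing down, gripper open.
Joint ranges: [-3.06, 3.06], [-0.37, 2.12], [-1.25, 1.32], [0.18, 2.47], [-1.1, 4.24], [0.23, 1.98], [-2.94, 2.94]. Speed limits (rad/s): [2.57, 2.57, 3.14, 3.14, 3.14, 3.14, 3.14].

### API

Orientations are given as [roll, pitch, yaw] about the fixed x, y, z axes, in that order (R = Rz(yaw) Ry(pitch) Rx(roll)).
In Python, from cell import ctrl gives the robot as it stands.
- The arm moves only by the tool nudge_tcp, called by a JSON object that holds its "op" and its "data", one argument or row to a line. Schema: {"type":"object","properties":{"increments":{"type":"array","items":{"type":"array","prefixItems":[{"type":"array","items":{"type":"number"},"minItems":3,"maxItems":3},{"type":"array","items":{"type":"number"},"minItems":3,"maxItems":3},{"type":"number"}],"minItems":3,"maxItems":3},"minItems":1,"maxItems":12},"only":{"type":"string"},"quiet":{"type":"boolean"},"lines":{"type":"string"}},"required":["increments"],"additionalProperties":false}. increments is a list of rows, 1 to 12 of them, each written [[dx, dy, dz], [rx, ry, rz], opening]: dx, dy, dz in shares of the most that a row can go, 1 being 50 mm, then a rotation vector rx, ry, rz in rad, then the finger opening in mm; each row shifts and turns the commanded pose from where the row before left it, along the tool's axes as they then stand; what a row does not reach is not made up. A row lasts 1/10 s, in which the tool goes at most 50 mm and 0.15 rad, less where a joint would pass 70% of its speed; a pose out of reach is approached as far as the arm can. The fingers move at their own pace and stop on an object; the grip force is fixed at half the most. Time passes only in rows, so rows that do not move let the fingers close. The tool returns the time, the measured TCP pose, the force, the opening and the grip force at its end. only (a regular expression) keeps the lines of the reply that match it, lines (a string "A,B") keeps lines A to B, and quiet returns only ok. Input that does not fit is refused with a message, and nothing moves.
- ctrl.read_state(): the state, without advancing time (a new reading comes with each control period).
- ctrl.get_image(name): name is "side" or "top"; returns the picture (400x640x3 uint8, blue, green, red); there is no depth.
- ctrl.calibration(name): a dict with "fx", "fy", "cx", "cy" (pixels), "rvec" (rotation vector, rad) and "tvec" (3), from world to camera coordinates, as OpenCV has them. Camera axes: x right, y down, z forward; pixel columns grow to the right and rows downward; lengths in mm; the calibration is good to about 2 mm. A picture is of the moment at which its call begins. calibration takes no time and is no camera call.
- ctrl.finish_job(): hands the job in; it is judged then, once.
The state is a dict: "clock": time; "qpos": joint angles; "qd": joint speeds; "tau": joint torques, N m; "eef_pos": TCP position; "tool_rot": TCP orientation; "force": force on the tool from outside, world axes, zero at the start; "torque": the same for the moment, N m; "width": finger opening in mm; "gripper_force": force on a finger pad.
Only numpy, scipy, OpenCV 4.12 (cv2) and the standard library are available. Lean on these libraries where they do the work, as an engineer would, in place of code of your own. Each camera call takes 0.05 s, during which the arm holds its last target. There are 200 camera calls.

### The job

Pick the mirror plate up by its black grip block and put it on the three-ball base with the mirror at the iris-post end: lower it between the four sprung side balls until they have clicked over its side rails, bed it fully home on the three balls with a steady push of about 15 N for half a second, then let go and leave it sitting level. The polished balls mark easily and the nest has been left at an unknown height, so feel your way down and never push harder than about 20 N; leave the timer and the pen where they lie.

Things in the scene. Friction and masses are not known exactly. Their poses are not given: they have to be found in the camera images.
- mirror_plate: Loose aluminium plate, about 0.3 kg, 100 (x) x 76 (y) x 8 mm, z = 6 to 14 mm over its origin; a round steel rail, 8 mm thick, along each long side (centre y = +-39, z = 10 mm). Three radial 90-degree V-grooves below, 34 mm from the centre at 0, 120, -120 degrees from +x, apex z = 7 mm, mouth 14 mm wide. Origin under the centre at the grooves' lower edges (bench level at the start), z up.
- grip (a point): Centre of the top of the plate's black grip block, at (-6, 0, 59) mm in the plate's frame. The block is 36 mm (x) by 20 mm (y) by 45 mm tall; take it from above, fingers closing along the plate's y, fingertips some 29 mm below this point: they then clear the side-ball housings, whose tops are 36 mm below it when the plate is home.
- mirror (a point): Centre of the upright round mirror in its black cell, 36 mm across, at the +x end of the plate: (38, 0, 38) mm in the plate's frame, cell x = 33 to 43 mm, top z = 56 mm.
- mirror_base: Base fixed to the bench, foot 150 x 130 mm; origin on the bench under the centre of the three balls. On its column the nest, 104 (x) x 136 (y) mm: three 12 mm balls 34 mm from the centre at 0, 120, -120 degrees from +x. Nest height unknown within 14 mm (fixed in a run): with the plate home, centred and x axes alike, the plate's origin is 29 to 44 mm above this one.
- iris (a point): Centre of the iris on the slim post, 90 mm tall, at the +x end of the base: (74, 0, 77) mm in the base's frame. The plate's mirror end goes to this end.
- plunger0 (a joint): Side ball, 10 mm, at x = +26, y = +44 mm of the base, sprung inward from a housing at |y| = 54 to 68 mm: how far it is pushed out, m. 0 free, 0.004 as the rail's widest line passes, about 0.0014 with the plate home. Spring 1.0 N + 0.13 N per mm.
- plunger1 (a joint): The same at x = +26, y = -44 mm. Force on the way down: the rails meet the side balls about 14 mm above home; spreading all four takes about 6 N more than the plate's weight at most; from about 6 mm above home they pull the plate down, about 5 N at home, where it stops hard on the three balls.
- plunger2 (a joint): The same at x = -26, y = +44 mm.
- plunger3 (a joint): The same at x = -26, y = -44 mm.
- timer: Bystander: white timer 62 x 66 x 19 mm, loose on the bench between the two working places.
- ball_pen: Bystander: pen 145 mm long, 9 mm thick, loose on the bench between the two working places.

How it is judged (in metres and radians):
On the way, in this order (a step that is already met when the one before it is completed fails the run):
1. the plate is carried, clear of the base and the bench (height (world z) of mirror_plate above 0.055 m and contact force between mirror_plate and mirror_base below 0.1 N), for 0.2 s.
2. the plate is pressed steadily onto the three balls, side balls back over the rails (contact forces at all balls added up: 10 to 20 N when home and let go, over 25 N under a push of 15 N) (contact force between mirror_plate and mirror_base above 22.5 N and value of joint plunger0 between 0.0006 and 0.0022 m and value of joint plunger1 between 0.0006 and 0.0022 m and value of joint plunger2 between 0.0006 and 0.0022 m and value of joint plunger3 between 0.0006 and 0.0022 m), for 0.3 s.
At the end, for the whole second after the job is handed in: The plate rests level (within 0.02 rad) on the three balls, centred on the base within 3 mm, mirror at the iris-post end, its origin 27.5 to 45.5 mm above the base's, with all four side balls sprung back over the rails (each pushed out 0.6 to 2.2 mm); it is at rest (horizontal distance between mirror_plate and mirror_base below 0.003 m and x of mirror in the frame of mirror_base above 0.034 m and z of mirror_plate in the frame of mirror_base between 0.0275 and 0.0455 m and angle between mirror_plate's own z axis and vertical below 0.02 rad and value of joint plunger0 between 0.0006 and 0.0022 m and value of joint plunger1 between 0.0006 and 0.0022 m and value of joint plunger2 between 0.0006 and 0.0022 m and value of joint plunger3 between 0.0006 and 0.0022 m and linear speed of mirror_plate below 0.01 m/s); the robot touches nothing.
It fails at once if the plate was pushed or knocked against the base far harder than 20 N (contact forces at all balls added up passed 50 N) (contact force between mirror_plate and mirror_base above 50 N).
It fails at once if the timer was moved (distance of timer from where it was at the start of the episode above 0.02 m).
It fails at once if the pen was moved (distance of ball_pen from where it was at the start of the episode above 0.02 m).
It also fails if it takes over 59 s, if anything falls off the work surface, if the arm or the gripper's body presses on something with over 40 N, if the wrist force passes 120 N, or if a joint passes its speed limit or range.

## Working session

There is one attempt and no reset: what is moved stays moved. The work goes in short steps, Python scripts to look and compute and a tool call to move; the robot and the scene stay as the last step left them, time stands still between calls to the robot, and variables do not carry over. Pictures are saved under pics/ and viewed, at most 10 in all, crops included, and the job is handed in when it is done.

```bash
ls; mkdir -p pics; python3 - <<'E'
from cell import ctrl
import cv2
for n in("side","top"):
    cv2.imwrite(f"pics/{n}0.png",ctrl.get_image(n)); print(n,ctrl.calibration(n))
s=ctrl.read_state(); print(s); print(ctrl.grip_point_offset)
E
```

```text
cell.py
pics
side {'fx': 432.1551090855045, 'fy': 432.1551090855045, 'cx': 320.400597350012, 'cy': 199.76131948005556, 'rvec': array([ 0.10539043, -2.78578534,  1.41459319]), 'tvec': array([552.17600773,  61.71135995, 908.25607508])}
top {'fx': 463.9925789612205, 'fy': 463.9925789612205, 'cx': 317.75109694598393, 'cy': 196.0876075211113, 'rvec': array([ 2.14456646, -2.16976452,  0.17316977]), 'tvec': array([   6.20243801,  544.87053509, 1191.10764341])}
{'clock': 0.1, 'qpos': array([-1.30779811,  0.62924932,  0.03843452,  1.51826368, -0.02703256,
        0.99630395, -0.01999403]), 'qd': array([-0.0003884 , -0.00229059,  0.00105192, -0.00203818,  0.00165398,
       -0.00033809, -0.00013175]), 'tau': array([ 3.95959927e-03, -5.64544344e+01,  1.23063136e+00, -1.93977785e+01,
        1.12128735e-02,  5.36303764e-03,  1.16148968e-05]), 'eef_pos': array([209.6644498 , 614.66583515, 230.4850273 ]), 'tool_rot': array([-3.13988539e+00, -1.63934511e-05,  2.81279105e+00]), 'force': array([-0.22433962,  0.07532022, -0.46230511]), 'torque': array([-0.05701885,  0.03009154,  0.00235807]), 'gripper_force': 0.0, 'width': 84.99751459832211}
18.700000000000003
```

View pics/side0.png

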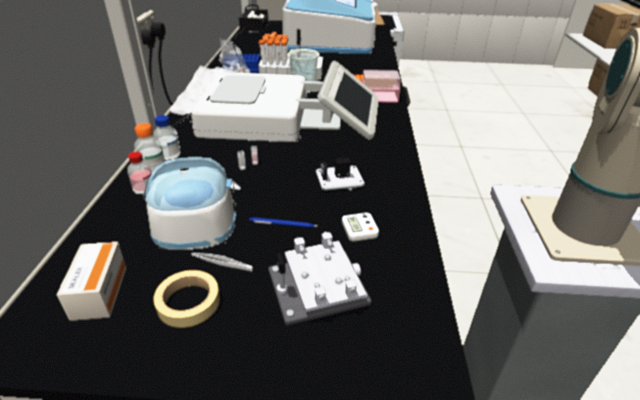

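View pics/top0.png

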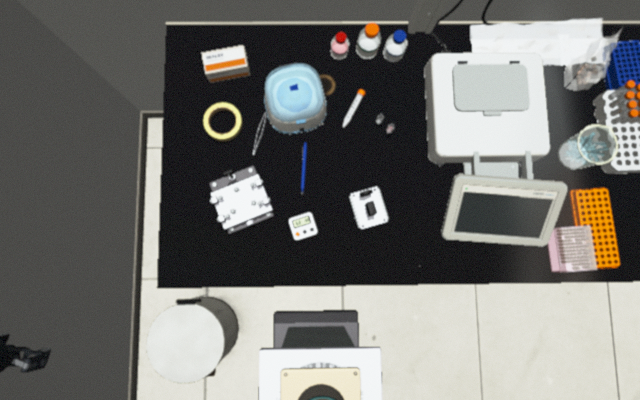

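```bash
python3 - <<'E'
import cv2,numpy as np
t=cv2.imread("pics/top0.png"); s=cv2.imread("pics/side0.png")
def cr(im,x,y,w,h,k): return cv2.resize(im[y:y+h,x:x+w],None,fx=k,fy=k,interpolation=cv2.INTER_CUBIC)
a=np.hstack([cr(t,200,155,80,90,5),cr(t,330,160,80,90,5)]);
b=np.hstack([cr(s,260,225,120,100,5)])
cv2.imwrite("pics/c1.png",a)
c=cv2.resize(cr(s,305,150,70,50,8),(560,400))
cv2.imwrite("pics/c2.png",b); cv2.imwrite("pics/c3.png",c)
E
```

```text
(no output)
```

View pics/c1.png

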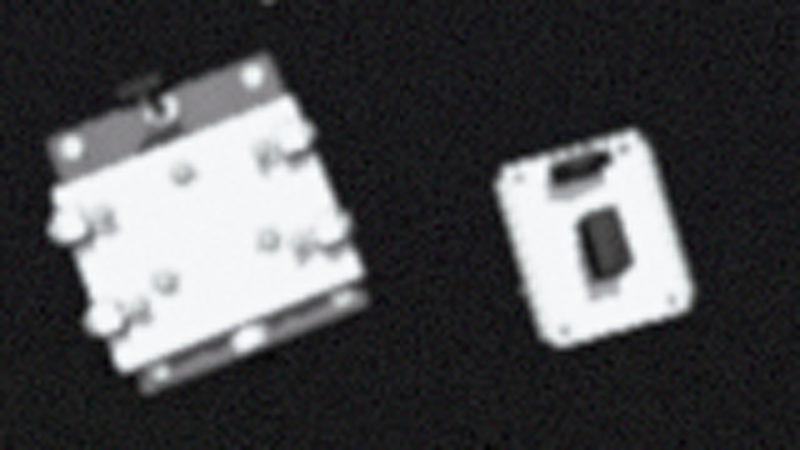

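View pics/c2.png

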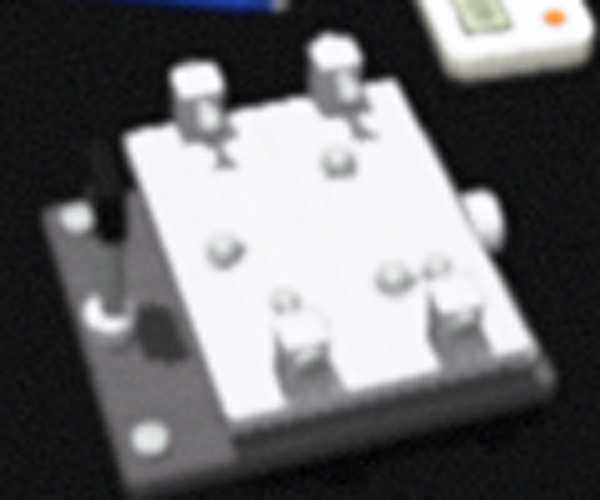

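View pics/c3.png

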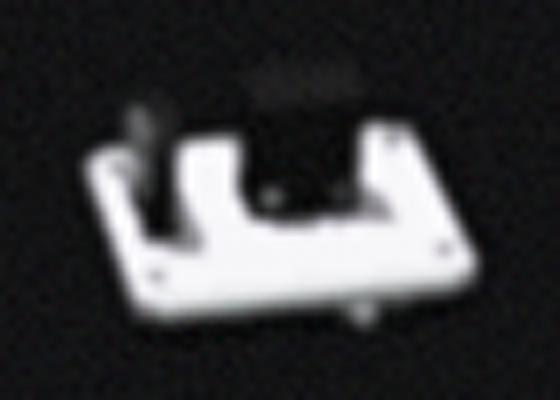

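```bash
python3 - <<'E'
import cv2,numpy as np
from cell import ctrl
# average a few frames to cut noise
f={n:np.mean([ctrl.get_image(n).astype(float) for _ in range(4)],0)/255 for n in("side","top")}
def cr(im,x,y,w,h,k): return cv2.resize((np.clip(im[y:y+h,x:x+w],0,1)**.4*255).astype(np.uint8),None,fx=k,fy=k,interpolation=cv2.INTER_CUBIC)
cv2.imwrite("pics/c4.png",np.hstack([cr(f["top"],345,180,48,54,8),cr(f["side"],312,154,52,54,8)]))
E
```

```text
(no output)
```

View pics/c4.png

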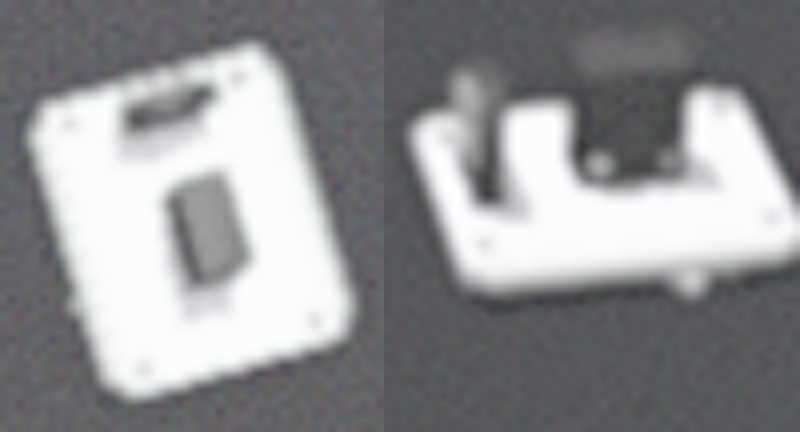

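```bash
cat > h.py <<'E'
import numpy as np,cv2
from scipy.optimize import least_squares
from cell import ctrl
C={n:ctrl.calibration(n) for n in("side","top")}
def proj(n,P):
    c=C[n];K=np.array([[c["fx"],0,c["cx"]],[0,c["fy"],c["cy"]],[0,0,1]])
    return cv2.projectPoints(np.float64(P).reshape(-1,1,3),c["rvec"],c["tvec"],K,None)[0][:,0]
def px(p,k,o): return (np.float64(p)+.5)/k-.5+np.float64(o)
def tri(a,b): return least_squares(lambda X:np.r_[proj("top",X)[0]-a,proj("side",X)[0]-b],[500,0,30]).x
E
cat > fit.py <<'E'
from h import *
# base balls
T=px([[183,174],[165,282],[268,240]],5,[200,155]); S=px([[225,250],[395,278],[338,163]],5,[260,225])
for a,b in zip(T,S): print("ball",tri(a,b).round(1))
ang=np.radians([0,120,-120]); B=np.c_[34*np.cos(ang),34*np.sin(ang),0*ang]
def W(p,P):
    c,s=np.cos(p[2]),np.sin(p[2]); return P@np.array([[c,s,0],[-s,c,0],[0,0,1]])+[p[0],p[1],p[3]]
r=least_squares(lambda p:np.r_[(proj("top",W(p,B))-T).ravel(),(proj("side",W(p,B))-S).ravel()],[500,200,.3,30]); print("base",r.x,r.fun.round(1))
h=r.x[3]+1.5
it,is_=proj("top",W(np.r_[r.x[:3],0],np.array([[74,0,77.]]))),proj("side",W(np.r_[r.x[:3],0],np.array([[74,0,77.]])))
print("iris crop pos",((it-[200,155])*5).round(),((is_-[260,225])*5).round())
# plate
T=px([[70,122],[238,76],[315,320],[143,370]],8,[345,180]);S=px(np.array([[449,133],[720,105],[772,215],[485,243]])-[384,0],8,[312,154])
# side view order: match to top: TL(+x,+y) TR(+x,-y) BR(-x,-y) BL(-x,+y)
S=S[[3,0,1,2]]
for a,b in zip(T,S): print("screw",tri(a,b).round(1))
gT=px([214,226],8,[345,180]);gS=px([248,50],8,[312,154]); print("grip",tri(gT,gS).round(1))
sg=np.array([[1,1],[1,-1],[-1,-1],[-1,1]])
def res(p):
    P=np.c_[sg*[p[3],p[4]],np.full(4,14)]; P=np.vstack([P,[-6,0,59]])
    w=W([p[0],p[1],p[2],0],P)
    return np.r_[(proj("top",w)-np.vstack([T,gT])).ravel(),(proj("side",w)-np.vstack([S,gS])).ravel()]
r=least_squares(res,[500,0,.2,40,30]);print("plate",r.x,r.fun.round(1))
E
python3 fit.py
```

```text
ball [566.2 215.5  38. ]
ball [508.2 224.2  38.6]
ball [530.1 170.3  38.5]
base [5.34831794e+02 2.03281696e+02 3.82501745e-01 3.83576917e+01] [-0.2 -0.5 -0.  -0.2  0.3 -0.3  0.1  0.1  0.2  0.2  0.3 -0.1]
iris crop pos [[140.  87.]] [[105. 191.]]
screw [551.2 -97.   14.9]
screw [ 565.8 -154.3   15.7]
screw [ 483.3 -177.7   15.8]
screw [ 467.5 -119.6   14.7]
grip [ 511.1 -139.1   56.9]
plate [ 5.16973519e+02 -1.37523885e+02  2.63818285e-01  4.31350676e+01
  3.00773251e+01] [ 0.1  0.   0.3 -0.2 -0.1 -0.2  0.1 -0.3  0.1 -0.6  0.3  0.3 -0.2  0.4
  0.3  0.7  0.3  0.3  0.4 -0.7]
```

```bash
python3 - <<'E'
from h import *
def bp(p,z): return least_squares(lambda X:proj("top",[X[0],X[1],z])[0]-p,[500,0]).x
def yaw(a,b,k,o,z):
    A,B=bp(px(a,k,o),z),bp(px(b,k,o),z); d=A-B; return np.arctan2(-d[0],d[1])  # from right to left = +y
o=[200,155]
print("nest/foot",yaw([50,190],[295,97],5,o,36),yaw([120,372],[362,278],5,o,36),yaw([48,140],[268,55],5,o,8))
o=[345,180]
d=bp(px([100,375],8,o),14)-bp(px([32,135],8,o),14); print("plate left",np.arctan2(-d[1],-d[0]))
d=bp(px([352,300],8,o),14)-bp(px([285,70],8,o),14); print("right",np.arctan2(-d[1],-d[0]))
from scipy.spatial.transform import Rotation as R
s=ctrl.read_state(); print(R.from_euler("xyz",s["tool_rot"]).as_matrix().round(3),s["eef_pos"])
E
```

```text
nest/foot 0.36154680254680704 0.3636094383327516 0.36908538437597455
plate left 0.25239207105932665
right 0.25048658908528
[[-0.946  0.323 -0.   ]
 [ 0.323  0.946 -0.   ]
 [ 0.    -0.    -1.   ]] [209.84933268 615.19521105 231.25607303]
```
Base yaw ~0.367; plate yaw ~0.255.

The rows are not in the units I measure in: shifts go in shares of 50 mm. I convert before sending: -40 mm is -0.8, -6 mm is -0.12.

{"op": "nudge_tcp", "data": {
  "increments": [
    [[0,0,0],[0,0,-0.146],85],
    [[0,0,0],[0,0,-0.146],85],
    [[0,0,0],[0,0,-0.146],85],
    [[0,0,0],[0,0,-0.147],85],
    [[-0.12,-0.8,0],[0,0,0],85],
    [[-0.12,-0.9,0],[0,0,0],85],
    [[-0.12,-0.9,0],[0,0,0],85],
    [[-0.12,-0.9,0],[0,0,0],85],
    [[-0.12,-0.9,0],[0,0,0],85],
    [[-0.12,-0.9,0],[0,0,0],85],
    [[-0.12,-0.9,0],[0,0,0],85],
    [[-0.12,-0.9,0],[0,0,0],85]
  ]
}}

```text
clock: 1.7
eef_pos: [346.9, 282.3, 231.6]
tool_rot: [3.141, 0.001, -2.885]
force: [0.4, 0.2, -0.4]
width: 85.2
gripper_force: 0.0
```

{"op": "nudge_tcp", "data": {
  "increments": [
    [[-0.12,-0.9,0],[0,0,0],85],
    [[-0.12,-0.9,0],[0,0,0],85],
    [[-0.12,-0.9,0],[0,0,0],85],
    [[-0.12,-0.9,0],[0,0,0],85],
    [[-0.12,-0.9,0],[0,0,0],85],
    [[-0.12,-0.9,0],[0,0,0],85],
    [[-0.12,-0.9,0],[0,0,0],85],
    [[-0.12,-0.9,0],[0,0,0],85],
    [[-0.12,-0.9,0],[0,0,0],85],
    [[0,0,0],[0,0,0],85],
    [[0,0,0],[0,0,0],85]
  ]
}}

```text
clock: 2.8
eef_pos: [501.1, -95.2, 231.1]
tool_rot: [3.141, -0.0, -2.888]
force: [0.1, 0.7, -0.7]
width: 85.1
gripper_force: 0.0
```

Converted, -44.9 mm is -0.898, 30 mm is 0.6.

{"op": "nudge_tcp", "data": {
  "increments": [
    [[0.024,-0.898,0],[0,0,0],85],
    [[0,0,0.8],[0,0,0],85],
    [[0,0,0.8],[0,0,0],85],
    [[0,0,0.8],[0,0,0],85],
    [[0,0,0.6],[0,0,0],85],
    [[0,0,0.4],[0,0,0],85],
    [[0,0,0.3],[0,0,0],85],
    [[0,0,0.2],[0,0,0],85],
    [[0,0,0.12],[0,0,0],85],
    [[0,0,0],[0,0,0],85],
    [[0,0,0],[0,0,0],85]
  ]
}}

```text
clock: 3.9
eef_pos: [511.8, -137.7, 30.9]
tool_rot: [-3.141, 0.001, -2.885]
force: [0.3, -0.3, 0.3]
width: 85.0
gripper_force: 0.0
```

```bash
python3 - <<'E'
from h import *
f={n:ctrl.get_image(n)/255. for n in("side","top")}
def cr(im,x,y,w,h,k): return cv2.resize((im[y:y+h,x:x+w]**.5*255).astype(np.uint8),None,fx=k,fy=k,interpolation=cv2.INTER_CUBIC)
cv2.imwrite("pics/c5.png",np.hstack([cr(f["top"],335,180,64,64,6),cr(f["side"],305,145,64,64,6)]))
E
```

```text
(no output)
```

View pics/c5.png

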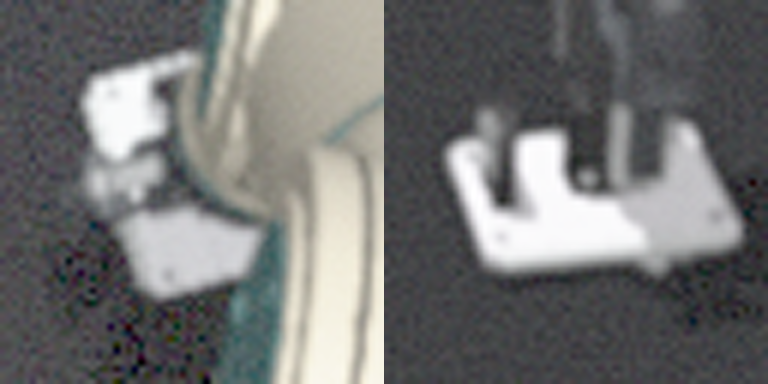

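The gripper stands astride the block: near finger at crop (620,145), block spanning about 570–668. I'm closing on it now.

{"op": "nudge_tcp", "data": {
  "increments": [
    [[0,0,0],[0,0,0],10],
    [[0,0,0],[0,0,0],10],
    [[0,0,0],[0,0,0],10],
    [[0,0,0],[0,0,0],10],
    [[0,0,0],[0,0,0],10],
    [[0,0,0],[0,0,0],10],
    [[0,0,0],[0,0,0],10],
    [[0,0,0],[0,0,0],10],
    [[0,0,0],[0,0,0],10],
    [[0,0,0],[0,0,0],10]
  ]
}}

```text
clock: 5.0
eef_pos: [511.4, -137.9, 30.5]
tool_rot: [-3.141, 0.0, -2.885]
force: [0.1, -0.2, 5.2]
width: 19.3
gripper_force: 59.6
```

{"op": "nudge_tcp", "data": {
  "increments": [
    [[0,0,-0.04],[0,0,0],10],
    [[0,0,-0.1],[0,0,0],10],
    [[0,0,-0.2],[0,0,0],10],
    [[0,0,-0.4],[0,0,0],10],
    [[0,0,-0.6],[0,0,0],10],
    [[0,0,-0.6],[0,0,0],10],
    [[0,0,-0.4],[0,0,0],10],
    [[0,0,-0.26],[0,0,0],10],
    [[0,0,0],[0,0,0],10],
    [[0,0,0],[0,0,0],10],
    [[0,0,0],[0,0,0],10]
  ]
}}

```text
clock: 6.1
eef_pos: [510.5, -137.7, 159.5]
tool_rot: [3.141, -0.002, -2.885]
force: [-1.2, 0.0, -2.9]
width: 18.8
gripper_force: 58.9
```

{"op": "nudge_tcp", "data": {
  "increments": [
    [[0,0,0],[0,0,-0.11],10],
    [[-0.14,0.31,0],[0,0,0],10],
    [[-0.28,0.62,0],[0,0,0],10],
    [[-0.28,0.62,0],[0,0,0],10],
    [[-0.28,0.62,0],[0,0,0],10],
    [[-0.28,0.62,0],[0,0,0],10],
    [[-0.28,0.62,0],[0,0,0],10],
    [[-0.28,0.62,0],[0,0,0],10],
    [[-0.28,0.62,0],[0,0,0],10],
    [[-0.28,0.62,0],[0,0,0],10],
    [[-0.28,0.62,0],[0,0,0],10],
    [[-0.132,0.3,0],[0,0,0],10]
  ]
}}

```text
clock: 7.3
eef_pos: [529.9, 205.2, 159.2]
tool_rot: [3.139, -0.001, -2.771]
force: [-0.4, 0.6, -2.6]
width: 19.3
gripper_force: 59.1
```

{"op": "nudge_tcp", "data": {
  "increments": [
    [[0,0,0.2],[0,0,0],10],
    [[0,0,0.3],[0,0,0],10],
    [[0,0,0.2],[0,0,0],10],
    [[0,0,0.1],[0,0,0],10],
    [[0,0,0],[0,0,0],10],
    [[0,0,0],[0,0,0],10]
  ]
}}

```text
clock: 7.9
eef_pos: [531.2, 200.5, 120.4]
tool_rot: [-3.141, 0.0, -2.776]
force: [0.3, -0.7, -2.9]
width: 19.2
gripper_force: 59.1
```

```bash
python3 - <<'E'
from h import *
print({k:np.round(v,3) for k,v in ctrl.read_state().items() if k in("eef_pos","tool_rot","force","torque")})
f={n:np.mean([ctrl.get_image(n)/255. for _ in range(3)],0) for n in("side","top")}
def cr(im,x,y,w,h,k): return cv2.resize((im[y:y+h,x:x+w]**.5*255).astype(np.uint8),None,fx=k,fy=k,interpolation=cv2.INTER_CUBIC)
cv2.imwrite("pics/c6.png",np.hstack([cr(f["top"],200,150,80,100,5),cr(f["side"],262,218,80,100,5)]))
E
```

```text
{'eef_pos': array([531.169, 200.505, 120.43 ]), 'tool_rot': array([-3.141,  0.   , -2.776]), 'force': array([ 0.336, -0.691, -2.875]), 'torque': array([ 0.028,  0.031, -0.002])}
```

View pics/c6.png

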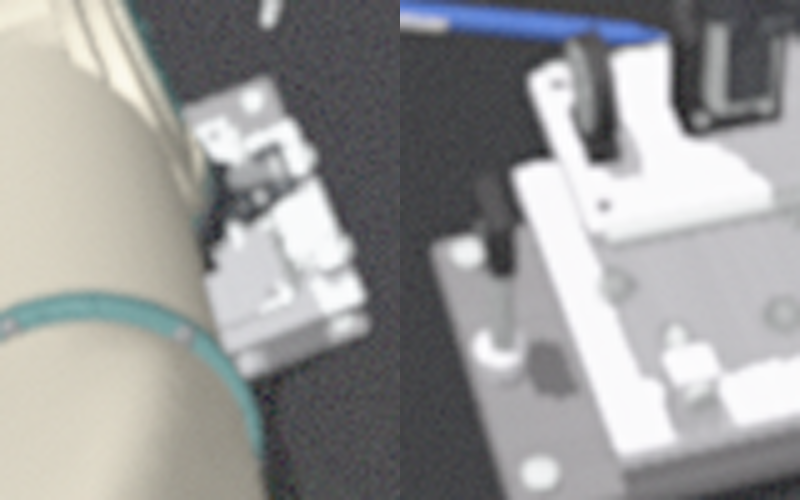

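```bash
python3 - <<'E'
from h import *
S=px(np.array([[557,85],[603,206]])-[400,0],5,[262,218])
L=np.array([[43.1,-30.1,14],[43.1,30.1,14]])
def W(p,P,z):
    c,s=np.cos(p[2]),np.sin(p[2]); return P@np.array([[c,s,0],[-s,c,0],[0,0,1]])+[p[0],p[1],z]
for z in(88,89.9,91):
    for yw in (None,.3656):
        g=lambda p:(p if yw is None else [p[0],p[1],yw])
        r=least_squares(lambda p:(proj("side",W(g(p),L,z))-S).ravel(),[530,200,.36]); print(z,r.x,r.fun.round(2))
p=[531.17+5.5*.933,200.5+5.5*.358,.3656]
print("pred",p); A=np.array([[43.1,-30.1,14],[43.1,30.1,14],[-43.1,-30.1,14],[43,0,56]])
print((proj("side",W(p,A,89.9))-[262,218])*5+[400,0]); print((proj("top",W(p,A,89.9))-[200,150])*5)
E
```

```text
88 [5.37667645e+02 2.00164015e+02 3.59835321e-01] [-0.01 -0.03  0.01  0.03]
88 [5.37766026e+02 1.99935867e+02 3.60000000e-01] [-0.11 -0.01  0.11  0.01]
89.9 [5.37407394e+02 2.02238523e+02 3.59339397e-01] [-0.02 -0.09  0.01  0.08]
89.9 [5.37514219e+02 2.01990757e+02 3.60000000e-01] [-0.13 -0.06  0.12  0.05]
91 [5.37256721e+02 2.03439546e+02 3.59051411e-01] [-0.02 -0.12  0.02  0.1 ]
91 [5.37368451e+02 2.03180372e+02 3.60000000e-01] [-0.14 -0.09  0.13  0.08]
pred [536.3014999999999, 202.469, 0.3656]
[[557.78800152  83.82000371]
 [605.33917121 205.56888761]
 [801.77144555  38.41359451]
 [579.24281104  42.27800783]]
[[212.54350849 132.54207603]
 [ 99.60902821 175.85769568]
 [272.98654506 290.9242205 ]
 [141.83742239 139.33246235]]
```

Converted, 10 mm is 0.2, 5 mm is 0.1.

{"op": "nudge_tcp", "data": {
  "increments": [
    [[0.028,0.03,0.1],[0,0,0],10],
    [[0,0,0.2],[0,0,0],10],
    [[0,0,0.2],[0,0,0],10],
    [[0,0,0.1],[0,0,0],10],
    [[0,0,0.04],[0,0,0],10],
    [[0,0,0],[0,0,0],10],
    [[0,0,0],[0,0,0],10],
    [[0,0,0],[0,0,0],10]
  ]
}}

```text
clock: 9.0
eef_pos: [529.3, 202.1, 88.6]
tool_rot: [3.142, 0.001, -2.775]
force: [1.3, 0.2, -2.6]
width: 19.1
gripper_force: 59.1
```

Converted, 1 mm is 0.02.

{"op": "nudge_tcp", "data": {
  "increments": [
    [[0,0,0.02],[0,0,0],10],
    [[0,0,0.02],[0,0,0],10],
    [[0,0,0.02],[0,0,0],10],
    [[0,0,0],[0,0,0],10],
    [[0,0,0],[0,0,0],10]
  ]
}}

```text
clock: 9.5
eef_pos: [528.9, 202.0, 85.2]
tool_rot: [3.142, -0.0, -2.775]
force: [0.4, -0.6, -2.6]
width: 19.0
gripper_force: 59.1
```

{"op": "nudge_tcp", "data": {
  "increments": [
    [[0,0,0.02],[0,0,0],10],
    [[0,0,0.02],[0,0,0],10],
    [[0,0,0],[0,0,0],10],
    [[0,0,0],[0,0,0],10]
  ]
}}

```text
clock: 9.9
eef_pos: [529.3, 201.8, 83.4]
tool_rot: [-3.141, 0.0, -2.776]
force: [-0.4, -0.6, 0.3]
width: 18.5
gripper_force: 59.3
```

Converted, 1 mm is 0.02.

{"op": "nudge_tcp", "data": {
  "increments": [
    [[0,0,0.02],[0,0,0],10],
    [[0,0,0.02],[0,0,0],10],
    [[0,0,0],[0,0,0],10],
    [[0,0,0],[0,0,0],10]
  ]
}}

```text
clock: 10.3
eef_pos: [529.9, 202.5, 81.8]
tool_rot: [3.141, 0.002, -2.775]
force: [1.0, 0.1, 3.5]
width: 19.2
gripper_force: 59.9
```

{"op": "nudge_tcp", "data": {
  "increments": [
    [[0,0,0.02],[0,0,0],10],
    [[0,0,0.02],[0,0,0],10],
    [[0,0,0],[0,0,0],10],
    [[0,0,0],[0,0,0],10]
  ]
}}

```text
clock: 10.7
eef_pos: [528.9, 201.9, 78.9]
tool_rot: [3.142, -0.0, -2.775]
force: [1.6, -0.1, -0.1]
width: 19.1
gripper_force: 59.4
```

{"op": "nudge_tcp", "data": {
  "increments": [
    [[0,0,0.02],[0,0,0],10],
    [[0,0,0.02],[0,0,0],10],
    [[0,0,0],[0,0,0],10],
    [[0,0,0],[0,0,0],10]
  ]
}}

```text
clock: 11.1
eef_pos: [528.4, 201.7, 76.8]
tool_rot: [-3.142, -0.001, -2.775]
force: [0.6, 0.0, -3.5]
width: 18.9
gripper_force: 59.1
```

Converted, 1 mm is 0.02.

{"op": "nudge_tcp", "data": {
  "increments": [
    [[0,0,0.02],[0,0,0],10],
    [[0,0,0],[0,0,0],10],
    [[0,0,0],[0,0,0],10]
  ]
}}

```text
clock: 11.4
eef_pos: [528.5, 201.8, 76.0]
tool_rot: [-3.142, -0.001, -2.775]
force: [-0.2, 0.5, -3.7]
width: 19.6
gripper_force: 59.0
```

{"op": "nudge_tcp", "data": {
  "increments": [
    [[0,0,0.02],[0,0,0],10],
    [[0,0,0],[0,0,0],10],
    [[0,0,0],[0,0,0],10]
  ]
}}

```text
clock: 11.7
eef_pos: [528.8, 201.9, 75.1]
tool_rot: [3.142, -0.001, -2.775]
force: [0.5, -0.6, -5.0]
width: 18.9
gripper_force: 58.9
```

{"op": "nudge_tcp", "data": {
  "increments": [
    [[0,0,0.02],[0,0,0],10],
    [[0,0,0],[0,0,0],10],
    [[0,0,0],[0,0,0],10]
  ]
}}

```text
clock: 12.0
eef_pos: [529.0, 202.0, 74.2]
tool_rot: [3.142, -0.0, -2.775]
force: [0.3, -0.2, -4.4]
width: 19.1
gripper_force: 58.8
```

{"op": "nudge_tcp", "data": {
  "increments": [
    [[0,0,0.02],[0,0,0],10],
    [[0,0,0],[0,0,0],10],
    [[0,0,0],[0,0,0],10]
  ]
}}

```text
clock: 12.3
eef_pos: [529.1, 202.0, 73.1]
tool_rot: [3.142, 0.0, -2.775]
force: [1.1, -0.1, -6.1]
width: 19.1
gripper_force: 58.8
```

Converted, 0.5 mm is 0.01.

{"op": "nudge_tcp", "data": {
  "increments": [
    [[0,0,0.01],[0,0,0],10],
    [[0,0,0],[0,0,0],10],
    [[0,0,0],[0,0,0],10]
  ]
}}

```text
clock: 12.6
eef_pos: [529.0, 202.0, 72.8]
tool_rot: [3.142, -0.0, -2.775]
force: [-0.0, 0.3, -5.3]
width: 19.4
gripper_force: 58.8
```

{"op": "nudge_tcp", "data": {
  "increments": [
    [[0,0,0.01],[0,0,0],10],
    [[0,0,0],[0,0,0],10],
    [[0,0,0],[0,0,0],10]
  ]
}}

```text
clock: 12.9
eef_pos: [529.0, 202.0, 72.3]
tool_rot: [3.142, -0.0, -2.775]
force: [0.8, -0.5, -5.6]
width: 19.1
gripper_force: 58.8
```

{"op": "nudge_tcp", "data": {
  "increments": [
    [[0,0,0.01],[0,0,0],10],
    [[0,0,0],[0,0,0],10],
    [[0,0,0],[0,0,0],10]
  ]
}}

```text
clock: 13.2
eef_pos: [528.9, 201.9, 71.7]
tool_rot: [3.142, -0.0, -2.775]
force: [0.6, 1.0, -5.8]
width: 18.9
gripper_force: 58.8
```

{"op": "nudge_tcp", "data": {
  "increments": [
    [[0,0,0.01],[0,0,0],10],
    [[0,0,0],[0,0,0],10],
    [[0,0,0],[0,0,0],10]
  ]
}}

```text
clock: 13.5
eef_pos: [528.9, 201.9, 71.2]
tool_rot: [-3.142, -0.0, -2.775]
force: [0.1, 0.4, -6.1]
width: 18.9
gripper_force: 58.7
```

Converted, 0.5 mm is 0.01.

{"op": "nudge_tcp", "data": {
  "increments": [
    [[0,0,0.01],[0,0,0],10],
    [[0,0,0],[0,0,0],10],
    [[0,0,0],[0,0,0],10]
  ]
}}

```text
clock: 13.8
eef_pos: [529.0, 201.9, 70.9]
tool_rot: [-3.142, 0.0, -2.775]
force: [0.7, -0.9, -3.8]
width: 19.2
gripper_force: 58.9
```

Converted, 0.5 mm is 0.01.

{"op": "nudge_tcp", "data": {
  "increments": [
    [[0,0,0.01],[0,0,0],10],
    [[0,0,0],[0,0,0],10],
    [[0,0,0],[0,0,0],10]
  ]
}}

```text
clock: 14.1
eef_pos: [529.2, 201.9, 70.7]
tool_rot: [-3.142, 0.0, -2.775]
force: [-0.7, -0.7, 0.3]
width: 18.8
gripper_force: 59.5
```

Converted, 0.5 mm is 0.01.

{"op": "nudge_tcp", "data": {
  "increments": [
    [[0,0,0.01],[0,0,0],10],
    [[0,0,0],[0,0,0],10],
    [[0,0,0],[0,0,0],10]
  ]
}}

```text
clock: 14.4
eef_pos: [529.2, 201.9, 70.5]
tool_rot: [-3.141, 0.001, -2.775]
force: [-2.0, -1.2, 4.7]
width: 19.5
gripper_force: 60.3
```

Converted, 0.4 mm is 0.008.

{"op": "nudge_tcp", "data": {
  "increments": [
    [[0,0,0.008],[0,0,0],10],
    [[0,0,0],[0,0,0],10],
    [[0,0,0],[0,0,0],10]
  ]
}}

```text
clock: 14.7
eef_pos: [529.3, 201.9, 70.4]
tool_rot: [-3.141, 0.001, -2.775]
force: [-2.4, -2.4, 8.0]
width: 18.9
gripper_force: 60.8
```

{"op": "nudge_tcp", "data": {
  "increments": [
    [[0.01,-0.006,0.008],[0,0,0],10],
    [[0,0,0],[0,0,0],10],
    [[0,0,0],[0,0,0],10]
  ]
}}

```text
clock: 15.0
eef_pos: [529.2, 201.8, 70.3]
tool_rot: [3.142, 0.002, -2.775]
force: [-3.1, -2.9, 10.7]
width: 19.0
gripper_force: 61.0
```

Converted, 0.4 mm is 0.008, 0.2 mm is 0.004.

{"op": "nudge_tcp", "data": {
  "increments": [
    [[0.004,-0.002,0.008],[0,0,0],10],
    [[0,0,0],[0,0,0],10],
    [[0,0,0],[0,0,0],10]
  ]
}}

```text
clock: 15.3
eef_pos: [529.2, 201.9, 70.3]
tool_rot: [3.141, 0.002, -2.775]
force: [-2.3, -1.7, 12.3]
width: 18.9
gripper_force: 61.4
```

```bash
python3 -c "
from cell import ctrl;s=ctrl.read_state();print(s['torque'])"
```

```text
[-0.31539325  0.61166998  0.28932413]
```

Converted, 0.35 mm is 0.007, 0.2 mm is 0.004.

{"op": "nudge_tcp", "data": {
  "increments": [
    [[0.004,-0.002,0.007],[0,0,0],10],
    [[0,0,0],[0,0,0],10],
    [[0,0,0],[0,0,0],10],
    [[0,0,0],[0,0,0],10],
    [[0,0,0],[0,0,0],10],
    [[0,0,0],[0,0,0],10],
    [[0,0,0],[0,0,0],10]
  ]
}}

```text
clock: 16.0
eef_pos: [529.2, 201.8, 70.2]
tool_rot: [3.141, 0.003, -2.775]
force: [-3.5, -2.2, 14.3]
width: 18.9
gripper_force: 61.7
```

{"op": "nudge_tcp", "data": {
  "increments": [
    [[0.002,0,0.003],[0,0,0],10],
    [[0,0,0],[0,0,0],10],
    [[0,0,0],[0,0,0],10],
    [[0,0,0],[0,0,0],10],
    [[0,0,0],[0,0,0],10],
    [[0,0,0],[0,0,0],10],
    [[0,0,0],[0,0,0],10],
    [[0,0,0],[0,0,0],10]
  ]
}}

```text
clock: 16.8
eef_pos: [529.3, 201.8, 70.2]
tool_rot: [3.141, 0.003, -2.775]
force: [-3.1, -1.4, 16.1]
width: 19.0
gripper_force: 61.8
```

```bash
python3 - <<'E'
from h import *
f=np.mean([ctrl.get_image("side")/255. for _ in range(3)],0)
cv2.imwrite("pics/c7.png",cv2.resize((f[215:315,260:380]**.6*255).astype(np.uint8),None,fx=6,fy=6,interpolation=cv2.INTER_CUBIC))
E
```

```text
(no output)
```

View pics/c7.png

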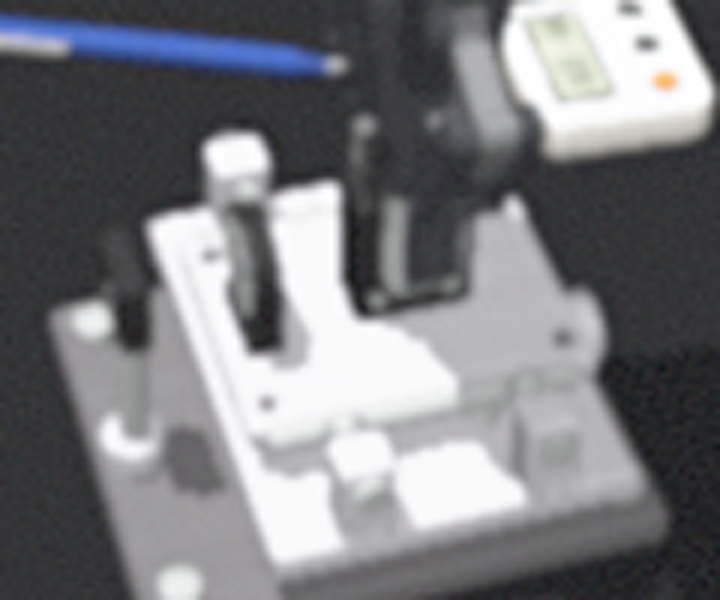

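```bash
python3 - <<'E'
from h import *
S=px([[210,255],[268,403],[563,337]],6,[260,215]); L=np.array([[43.1,-30.1,14],[43.1,30.1,14],[-43.1,30.1,14]])
def W(p,P):
    c,s=np.cos(p[2]),np.sin(p[2]); return P@np.array([[c,s,0],[-s,c,0],[0,0,1]])+[p[0],p[1],p[3]]
r=least_squares(lambda p:(proj("side",W(p,L))-S).ravel(),[535,203,.36,40]); print(r.x,r.fun.round(2))
E
```

```text
[5.35464242e+02 2.00758172e+02 3.77173310e-01 3.77623183e+01] [ 0.04  0.04 -0.06  0.01  0.02 -0.04]
```

{"op": "nudge_tcp", "data": {
  "increments": [
    [[0,0,-0.012],[0,0,0],10],
    [[0,0,-0.012],[0,0,0],10],
    [[0,0,-0.01],[0,0,0],10],
    [[0,0,0],[0,0,0],10],
    [[0,0,0],[0,0,0],10]
  ]
}}

```text
clock: 17.45
eef_pos: [529.2, 201.8, 70.4]
tool_rot: [3.141, 0.002, -2.775]
force: [1.2, 0.5, 6.5]
width: 18.8
gripper_force: 60.2
```

Converted, -0.7 mm is -0.014.

{"op": "nudge_tcp", "data": {
  "increments": [
    [[0,0,-0.014],[0,0,0],10],
    [[0,0,0],[0,0,0],10],
    [[0,0,0],[0,0,0],26],
    [[0,0,0],[0,0,0],34],
    [[0,0,0],[0,0,0],42],
    [[0,0,0],[0,0,0],42],
    [[0,0,0],[0,0,0],42],
    [[0,0,0],[0,0,0],42],
    [[0,0,0],[0,0,0],42]
  ]
}}

```text
clock: 18.35
eef_pos: [528.2, 201.2, 70.5]
tool_rot: [3.142, -0.0, -2.775]
force: [-0.7, -0.9, -0.3]
width: 42.4
gripper_force: 0.0
```

Converted, -40 mm is -0.8, 40 mm is 0.8.

{"op": "nudge_tcp", "data": {
  "increments": [
    [[0,0,-0.1],[0,0,0],42],
    [[0,0,-0.3],[0,0,0],42],
    [[0,0,-0.6],[0,0,0],42],
    [[0,0,-0.8],[0,0,0],42],
    [[0,0,-0.8],[0,0,0],42],
    [[0,-0.6,-0.4],[0,0,0],42],
    [[0,0.8,0],[0,0,0],42],
    [[0,0.8,0],[0,0,0],42],
    [[0,0.8,0],[0,0,0],42],
    [[0,0.8,0],[0,0,0],42],
    [[0,0.8,0],[0,0,0],42],
    [[0,0,0],[0,0,0],42]
  ]
}}

```text
clock: 19.55
eef_pos: [463.2, 367.4, 220.9]
tool_rot: [3.136, 0.0, -2.766]
force: [-0.7, 0.0, -0.4]
width: 41.9
gripper_force: 0.0
```

{"op": "nudge_tcp", "data": {
  "increments": [
    [[0,0.9,0],[0,0,0],42],
    [[0,0.9,0],[0,0,0],42],
    [[0,0.9,0],[0,0,0],42],
    [[0,0.6,0],[0,0,0],42],
    [[0,0,0],[0,0,0],42]
  ]
}}

```text
clock: 20.05
eef_pos: [404.0, 519.4, 220.4]
tool_rot: [3.137, -0.001, -2.768]
force: [-0.3, 0.5, -0.2]
width: 42.0
gripper_force: 0.0
```

```bash
python3 - <<'E'
from h import *
f={n:np.mean([ctrl.get_image(n)/255. for _ in range(3)],0) for n in("side","top")}
def cr(im,x,y,w,h,k): return cv2.resize((im[y:y+h,x:x+w]**.6*255).astype(np.uint8),None,fx=k,fy=k,interpolation=cv2.INTER_CUBIC)
cv2.imwrite("pics/c8.png",np.hstack([cr(f["top"],205,155,70,100,5),cr(f["side"],260,215,80,100,5)]))
E
```

```text
(no output)
```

View pics/c8.png

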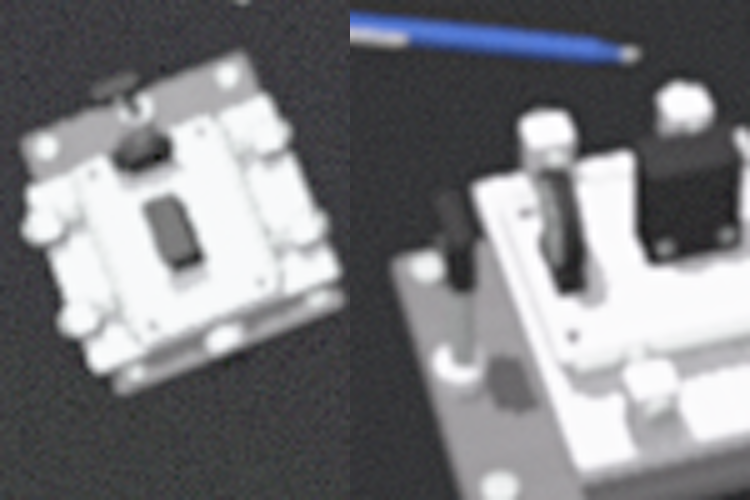

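The plate sits centred in the nest, with its screws at top-crop (93,175), (200,131), (262,283) and (153,325). The mirror is at the iris end, and the pen tip and the robot are clear.

```bash
python3 -c "
from cell import ctrl;print(ctrl.finish_job())"
```

```text
the job is handed in; nothing more can be done
None
```

The mirror plate is on the three-ball base with the mirror at the iris end. I pressed it home at about 15 N (14.3–16.1 N read) for over half a second and let go. In the last pictures it sat centred with the robot clear, and the job is handed in, but no verdict came back.

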